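# Take a breaker rail off its assembly jig

## Robot

A 6-joint arm with a two-finger parallel gripper is mounted at the origin on a cart in front of the work surface, level with it; the furniture and walls round the work are solid. World frame = base frame: x ahead of the robot, y to its left, z up, the work surface at z = 0. Lengths are in m, angles in degrees, forces in N, time in s.
With the tool pointing down it reaches from about 0.35 to 0.725 m from the base axis. Payload 4.3 kg.
Tool frame: the origin (TCP) lies midway between the tips of the shut fingers; the grasp point (between the pads) lies 19 mm behind it (env.hold_point_z is the distance from the TCP to the grasp point, in m); z points along the fingers, y is the line along which they close (so a half turn about z gives the same grasp; the last joint's range is limited). The gripper opens to 85 mm and grips with 20 to 120 N. Pads are 22 mm wide; open, the fingers measure 114 mm over their backs; the gripper's body (76 mm by 85 mm) begins 54 mm behind the grasp point. The pads swing forward as they close: fully open they stand 13 mm farther back than shut.
Start: joints at [67.592, 21.618, 4.641, 73.018, 0, 83.68], TCP at [0.159, 0.553, 0.231] pointing down, gripper open.
Joint ranges: [-156.06, 156.06], [-48.1, 94.91], [-58.44, 69.94], [-101.28, 121.22], [-78.64, 73.56], [-180, 180]. Speed limits (degrees/s): [147.25, 147.25, 180, 180, 180, 180].

## Interface

Orientations are given as a 3x3 rotation matrix whose columns are the frame's x, y, z axes.
In Python, from bench import readout, snapshot, get_calibration, workorder, env gives the robot as it stands.
- The arm moves only by the tool play_rows, never from a script. Its arguments are lists of equal length, an entry for each row: "hand": the closure, from 0 (fully open) to 1 (shut); "xyz": the shift along the tool's x, y, z in mm, a list of three; "twist": the turn, a rotation vector about the tool's x, y, z in degrees, a list of three. In form: {"hand": [hand, ...], "xyz": [[tx, ty, tz], ...], "twist": [[ax, ay, az], ...]}. A call has exactly 10 rows; each row is the pose to reach, as a shift and turn from the pose commanded when the call began, along the tool's axes at that moment; what a row does not reach only later rows make up. A row lasts 1/10 s, in which the tool goes at most 50 mm and 8.59 degrees, less where a joint would pass 70% of its speed; a pose out of reach is approached as far as the arm can. A call with a gripper value outside its range is refused whole. The fingers move at their own pace and stop on an object; "force" is the grip in N (left out, the last holds). Time passes only in rows, so rows that repeat a pose let the fingers close, or fill a call up. It gives the time, the measured TCP pose, the force, the opening and the grip force at its end, in the units of the state.
- readout.state(): the state, without advancing time (a new reading comes with each control period).
- snapshot(name): name is "scene" or "top" or "wrist"; returns the picture (384x512x3 uint8, red, green, blue); there is no depth.
- get_calibration(name): a dict with "fx", "fy", "cx", "cy" (pixels), "dist" ([k1, k2, p1, p2, k3] as OpenCV has them; the pictures are not rectified), "rvec" (rotation vector, rad) and "tvec" (3), from world to camera coordinates, as OpenCV has them. Camera axes: x right, y down, z forward; pixel columns grow to the right and rows downward; lengths in m; the calibration is good to about 2 mm. A picture is of the moment at which its call begins: read the wrist's pose just before it. get_calibration takes no time and is no camera call; for the wrist camera it gives the pose at the moment of the call.
- workorder.hand_in(): hands the job in; it is judged then, once.
The state is a dict: "time": time; "qpos": joint angles; "qvel": joint speeds; "joint_efforts": joint torques, N m; "tool_pos": TCP position; "tcp_rot": TCP orientation; "force": force on the tool from outside, world axes, zero at the start; "ft_torque": the same for the moment, N m; "gripper_width": finger opening in m; "grip_force": force on a finger pad.
Only numpy, scipy, OpenCV 4.12 (cv2) and the standard library are available. Lean on these libraries where they do the work, as an engineer would, in place of code of your own. Each camera call takes 0.05 s, during which the arm holds its last target. There are 200 camera calls.

## Task

Three breakers have been snapped onto a short rail in the assembly jig. Swing both of the jig's clamps fully out to their stops, then lift the rail with its breakers off the two locating pins without tipping it, and finish still holding it in the gripper over the jig, level and still for a few seconds, about 12 cm higher than it sat. Do not put it down or let go, and leave the tools and parts around the jig where they are.

Things in the scene. Friction and masses are not known exactly. Their poses are not given: they have to be found in the camera images.
- jig: the assembly jig, fixed: aluminium plate 92 x 164 x 10 mm with two dark seats for the rail, a locating pin (5 mm thick, 10 mm tall) on each and a swing clamp at each end. Origin on the worktop under the middle of the rail; z up, y along the rail to its left end, -x is the side of the clamp pivots; the plate spans x -56 to +36, y -82 to +82 mm
- strip_centre (a point): centre of the block of three light grey breakers on the rail, near the balance point, 35 mm above the rail's underside, 51 mm above the worktop when seated; x across the rail, y along it, z up. Block: 53 mm long along y, with flat upright end faces; 86 mm wide in x below, narrowing to 43 mm at 57 mm above the rail's underside; toggles end at 69 mm. Whole: about 0.4 kg
- strip: the rail assembly; origin at the middle of the rail's underside (16 mm above the worktop when seated), axes as above. Slotted steel top hat rail 150 x 35 x 7.5 mm along y, breakers on its middle, both ends bare for 48 mm. Its slots (7 mm across, 15 mm along y) sit over the jig's pins, 45 mm either side of the middle, whose tops are 26 mm above the worktop
- clamp_left_handle (a point): upright round black handle of the left swing clamp (jig's +y end), 16 mm thick, 42 mm tall; the point is on its axis, 19 mm below its top, 64 mm above the worktop. It stands on the strap 30 mm from the pivot and moves round it in a level arc. The pivot is at x = -38, y = +62 mm in the jig's frame; closed, the handle lies from it straight towards the jig's +x
- clamp_right_handle (a point): upright round black handle of the right swing clamp (jig's -y end), 16 mm thick, 42 mm tall; the point is on its axis, 19 mm below its top, 64 mm above the worktop. It stands on the strap 30 mm from the pivot and moves round it in a level arc. The pivot is at x = -38, y = -62 mm in the jig's frame; closed, the handle lies from it straight towards the jig's +x
- clamp_left (a joint): swing angle of the left clamp: 0 = closed, strap across the rail; grows as it swings outwards (anticlockwise from above) to the stop at 1.6, strap clear of the rail and pointing along the jig's +y. Starts at 0 to 0.3. Turns stiffly (about 2 N at the handle) and stays where left. Strap 14 mm wide, 6 mm thick, 45 mm from pivot to tip, 1 mm above the rail
- clamp_right (a joint): swing angle of the right clamp: 0 = closed, strap across the rail; grows as it swings outwards (clockwise from above) to the stop at 1.6, strap clear of the rail and pointing along the jig's -y. Starts at 0 to 0.3. Turns stiffly (about 2 N at the handle) and stays where left. Strap 14 mm wide, 6 mm thick, 45 mm from pivot to tip, 1 mm above the rail
- tape_roll: bystander: roll of black insulating tape lying flat, 65 mm across, 19 mm high; origin at the centre of its underside
- driver_thin: bystander: thin black screwdriver lying down, 160 mm long, 18 mm high; origin under its middle, y along it
- end_bracket: bystander: small light grey rail end bracket lying on its side, 34 x 42 mm, 10 mm high; origin at the centre of its underside

How it is judged (in metres and radians):
On the way, in this order (a step that is already met when the one before it is completed fails the run):
1. both clamps are swung out to their stops (value of joint each of clamp_left, clamp_right above 1.3 rad), for 0.2 s.
2. the rail is held in the air over the jig, 8 to 20 cm above its seat, level and still, for 2 s (z of strip_centre in the frame of jig between 0.131 and 0.251 m and horizontal distance between strip_centre and jig below 0.06 m and angle between strip_centre's own z axis and vertical below 0.1 rad and linear speed of strip below 0.03 m/s and angular speed of strip below 0.15 rad/s and contact force between the fingers and strip above 1 N and contact force between strip and jig below 0.1 N), for 2 s.
At the end, for the whole second after the job is handed in: The rail is held in the fingers, off the jig, 8 to 20 cm above its seat and within 6 cm of it sideways, level within 0.1 rad and still (3 cm/s, 0.15 rad/s) for 2 s and to the end; both clamps stand open past 1.3 rad; tape roll, screwdriver and bracket have moved less than 3 cm (all of step 1 and all of step 2 and distance of each of tape_roll, driver_thin, end_bracket from where it was at the start of the episode below 0.03 m); the arm keeps its last pose, push and grip.
It fails at once if the rail is tipped by more than 0.3 rad (angle between strip_centre's own z axis and vertical above 0.3 rad).
It fails at once if the tape roll is pushed away (3 cm or more) (distance of tape_roll from where it was at the start of the episode above 0.03 m).
It fails at once if the thin screwdriver is pushed away (3 cm or more) (distance of driver_thin from where it was at the start of the episode above 0.03 m).
It fails at once if the rail end bracket is pushed away (3 cm or more) (distance of end_bracket from where it was at the start of the episode above 0.03 m).
It also fails if it takes over 64 s, if anything falls off the work surface, if the arm or the gripper's body presses on something with over 40 N, if the wrist force passes 120 N, or if a joint passes its speed limit or range.

## Working session

There is one attempt and no reset: what is moved stays moved. The work goes in short steps, Python scripts to look and compute and a tool call to move; the robot and the scene stay as the last step left them, time stands still between calls to the robot, and variables do not carry over. Pictures are saved under pics/ and viewed, at most 10 in all, crops included, and the job is handed in when it is done.

Besides the shell and the picture viewer there is one more tool, called after "Emit:" as a command line: name --argument value ..., lists and objects as JSON in quotes. play_rows: Moves the arm, as the interface text tells. Its arguments: {"type":"object","properties":{"hand":{"type":"array","items":{"type":"number"}},"xyz":{"type":"array","items":{"type":"array","items":{"type":"number"}}},"twist":{"type":"array","items":{"type":"array","items":{"type":"number"}}},"force":{"type":"number"}},"required":["hand","xyz","twist"]}

```bash
mkdir -p pics; ls; python3 - <<'E'
from bench import readout, snapshot, get_calibration, env
import cv2, numpy as np
s=readout.state(); print(s)
for n in ("scene","top"):
    im=snapshot(n); cv2.imwrite(f"pics/{n}0.png",im[:,:,::-1]); print(get_calibration(n))
a=cv2.imread("pics/scene0.png");b=cv2.imread("pics/top0.png")
E
```

```text
pics
{'time': 0.0, 'qpos': array([6.75920453e+01, 2.16626130e+01, 4.56250562e+00, 7.30164801e+01,
       2.10800146e-04, 8.36819037e+01]), 'qvel': array([ 0.00237898,  0.09862595,  0.08287211, -0.0464791 , -0.0756085 ,
       -0.02431011]), 'joint_efforts': array([-1.32932597e-03, -4.63600481e+01,  2.69876897e+01,  2.06398411e-02,
       -1.47798819e-04, -5.97099543e-06]), 'tool_pos': array([0.15908816, 0.55188288, 0.23035083]), 'tcp_rot': array([[-9.60828135e-01,  2.77143804e-01, -7.79077526e-04],
       [ 2.77144805e-01,  9.60826323e-01, -1.87978761e-03],
       [ 2.27586707e-04, -2.02207011e-03, -9.99997930e-01]]), 'force': array([ 0.25357342, -0.87478648,  0.41493277]), 'ft_torque': array([-0.01183978,  0.01036784, -0.00406027]), 'grip_force': 0.0, 'gripper_width': 0.08535576091894154}
{'fx': 428.70032004097334, 'fy': 428.70032004097334, 'cx': 256.8689032666702, 'cy': 183.9333687307377, 'dist': array([-0.06379019,  0.        ,  0.        ,  0.        ,  0.        ]), 'rvec': array([ 2.16008819, -0.91432391,  0.42752047]), 'tvec': array([-0.00381187,  0.53325849,  0.3790665 ])}
{'fx': 408.22026393458395, 'fy': 408.22026393458395, 'cx': 244.6888462952739, 'cy': 194.8650415586823, 'dist': array([-0.01363535,  0.        ,  0.        ,  0.        ,  0.        ]), 'rvec': array([ 2.26118037, -1.92179281,  0.19957457]), 'tvec': array([0.40295707, 0.58596195, 0.77332417])}
```

View pics/scene0.png

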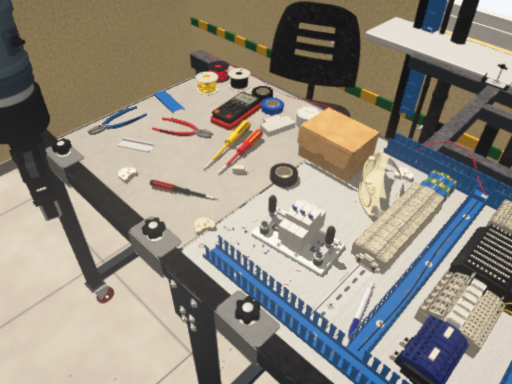

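View pics/top0.png

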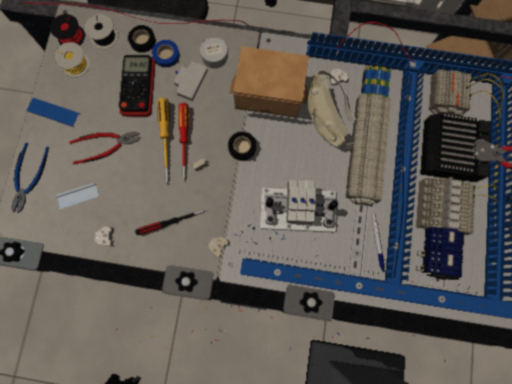

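The scene view shows the jig around (300,238), with handles near (272,205) and (329,238). In the top view the jig plate spans about (261..338, 187..231), with the tape at (243,147). Next I'll take an enlarged crop and check the world axes.

```bash
cat > h.py <<'E'
import cv2, numpy as np
from bench import readout, snapshot, get_calibration
def cam(n):
    c=get_calibration(n); K=np.array([[c['fx'],0,c['cx']],[0,c['fy'],c['cy']],[0,0,1.]])
    return K,np.array(c['dist']),np.array(c['rvec']),np.array(c['tvec'])
def ray(C,uv):
    K,d,r,t=C; R=cv2.Rodrigues(r)[0]
    p=cv2.undistortPoints(np.array([[uv]],float),K,d)[0,0]
    return -R.T@t, R.T@np.array([p[0],p[1],1])
def onz(C,uv,z):
    o,d=ray(C,uv); return o+d*(z-o[2])/d[2]
def proj(C,P):
    K,d,r,t=C; return cv2.projectPoints(np.array(P,float).reshape(-1,3),r,t,K,d)[0].reshape(-1,2)
E
python3 - <<'E'
from h import *
b=cv2.imread("pics/top0.png"); a=cv2.imread("pics/scene0.png")
T=cam("top");S=cam("scene")
for uv in [(262,188),(338,192),(338,231),(261,228)]: print(uv,onz(T,uv,.01)[:2].round(4))
print(proj(T,[[0,0,0],[.3,0,0],[.3,.3,0],[.5,0,0]]))
c1=cv2.resize(b[175:245,250:350],None,fx=5,fy=5,interpolation=cv2.INTER_CUBIC)
c2=cv2.resize(a[185:285,245:355],None,fx=5,fy=5,interpolation=cv2.INTER_CUBIC)[:, :]
cv2.imwrite("pics/c1.png",c1);cv2.imwrite("pics/c2.png",c2)
E
```

```text
(262, 188) [0.5463 0.4594]
(338, 192) [0.5641 0.2937]
(338, 231) [0.4788 0.284 ]
(261, 228) [0.4586 0.448 ]
[[454.9480025  500.61439596]
 [463.9091233  338.88428887]
 [319.39953314 314.7884592 ]
 [468.74902391 242.90222008]]
```

View pics/c1.png

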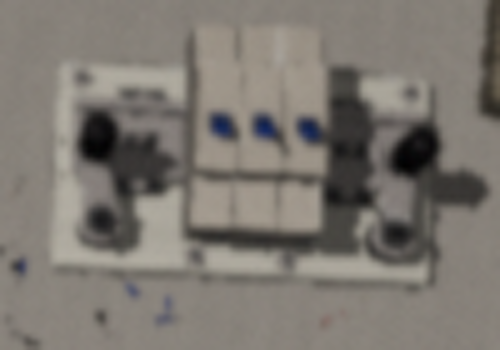

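View pics/c2.png

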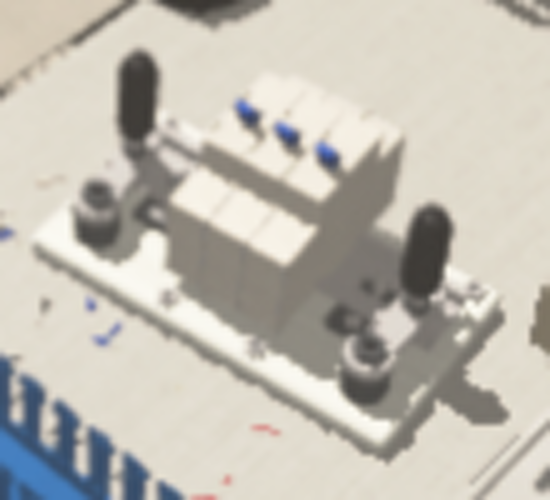

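The top crop shows plate corners at crop (58,62), (432,80), (432,285) and (52,265), with the pivots on the robot side. The handle tops are near (98,135) and (415,148). The scene crop shows handles with top centres near (138,62) and (432,215). I'll fit the jig pose from these.

```bash
python3 - <<'E'
from h import *
T=cam("top");S=cam("scene")
ct=lambda u,v:(250+(u-2)/5,175+(v-2)/5)
cs=lambda u,v:(245+(u-2)/5,185+(v-2)/5)
J=np.array([[36,82],[36,-82],[-56,-82],[-56,82]])/1000
def fit(J,W):
    Jm,Wm=J.mean(0),W.mean(0);H=(J-Jm).T@(W-Wm);a=np.arctan2(H[0,1]-H[1,0],H[0,0]+H[1,1])
    R=np.array([[np.cos(a),-np.sin(a)],[np.sin(a),np.cos(a)]]);t=Wm-R@Jm
    print(np.degrees(a),t,'res mm',((J@R.T+t-W)*1e3).round(1).tolist()); return a,t
W=np.array([onz(T,ct(*p),.01)[:2] for p in [(58,62),(432,80),(432,285),(52,265)]])
a,t=fit(J,W)
W2=np.array([onz(S,cs(*p),.01)[:2] for p in [(500,298),(385,448),(38,240)]])
a2,t2=fit(J[1:],W2)if False else fit(J[[1,2,3]],W2)
# handles: triangulate mid of handle top
def tri(p,q):
    o1,d1=ray(T,p);o2,d2=ray(S,q);d1/=np.linalg.norm(d1);d2/=np.linalg.norm(d2)
    s=np.linalg.lstsq(np.c_[d1,-d2],o2-o1,rcond=None)[0];A=o1+s[0]*d1;B=o2+s[1]*d2
    return (A+B)/2,np.linalg.norm(A-B)
print(W2)
for n,p,q in [("L",(98,133),(138,60)),("R",(416,146),(433,212))]: print(n,tri(ct(*p),cs(*q)), onz(T,ct(*p),.08), onz(S,cs(*q),.08))
E
```

```text
6.447158338390071 [0.52261915 0.37566645] res mm [[1.0, -0.3], [1.1, -0.2], [-0.6, -0.1], [-1.4, 0.6]]
5.914856859287766 [0.52146417 0.37301796] res mm [[2.7, -2.1], [-1.1, -0.6], [-1.6, 2.8]]
[[0.563008   0.29729143]
 [0.47528927 0.28632489]
 [0.45894998 0.44604229]]
L (array([0.50572357, 0.44026562, 0.08038862]), np.float64(0.0019278431400781856)) [0.50504938 0.44087934 0.08      ] [0.50688646 0.44001659 0.08      ]
R (array([0.52176228, 0.31301763, 0.07947397]), np.float64(0.003726858092705307)) [0.52023838 0.31444831 0.08      ] [0.52304093 0.31176825 0.08      ]
```

```bash
cat >> h.py <<'E'
def go(xyz,yaw):  # yaw: world angle of tool y, tool down; gives shift (mm) and twist (deg)
    from scipy.spatial.transform import Rotation as Ro
    s=readout.state(); R=s['tcp_rot']; y=np.radians(yaw)
    Y=np.array([np.cos(y),np.sin(y),0]); Z=np.array([0,0,-1.]); G=np.c_[np.cross(Y,Z),Y,Z]
    print('t',round(s['time'],2),'shift',(R.T@(np.array(xyz)-s['tool_pos'])*1e3).round(1),'twist',np.degrees(Ro.from_matrix(R.T@G).as_rotvec()).round(2))
E
python3 -c "
from h import *
go([.505,.40,.20],6.2)"
```

```text
t 0.1 shift [-374.4  -50.1   30.5] twist [-1.000e-01  5.000e-02  6.771e+01]
```

Emit:
play_rows --hand '[0,0,0,0,0,0,0,0,0,0]' --xyz '[[-15,-2,1],[-50,-7,4],[-95,-13,8],[-145,-20,12],[-195,-26,16],[-245,-33,20],[-290,-39,24],[-330,-44,27],[-360,-48,29],[-374,-50,30]]' --twist '[[0,0,3],[0,0,9],[0,0,17],[0,0,25],[0,0,33],[0,0,41],[0,0,49],[0,0,57],[0,0,63],[0,0,67.7]]'

```text
time: 1.1
tool_pos: [0.5081, 0.3978, 0.2003]
tcp_rot: [[-0.098, 0.995, 0.0], [0.995, 0.098, -0.001], [-0.001, -0.0, -1.0]]
force: [-0.3, 0.9, 0.7]
gripper_width: 0.0856
grip_force: 0.0
```

```bash
python3 - <<'E'
from h import *
s=readout.state();print(s['tool_pos'],s['qpos'].round(1),s['qvel'].round(2))
C=cam("wrist"); im=snapshot("wrist"); cv2.imwrite("pics/w1.png",im[:,:,::-1])
np.save("w1.npy",np.array(C,dtype=object),allow_pickle=True)
o,d=ray(C,(256,192));print(o,d)
def P(x,y,z):
    a=np.radians(6.2);return [.522+np.cos(a)*x-np.sin(a)*y,.3745+np.sin(a)*x+np.cos(a)*y,z]
print(proj(C,[P(.036,.082,.01),P(.036,-.082,.01),P(-.056,-.082,.01),P(-.056,.082,.01)]).round(0))
E
```

```text
[0.50809497 0.39781969 0.20027333] [ 3.250e+01  3.070e+01  1.420e+01  7.360e+01 -1.000e-01  1.168e+02] [-8.86  7.39 11.18  4.25  1.22 35.9 ]
[0.50318938 0.46340217 0.34234192] [ 0.0347189  -0.26944022 -0.96245741]
[[295. 116.]
 [292. 253.]
 [217. 254.]
 [210. 117.]]
```

View pics/w1.png

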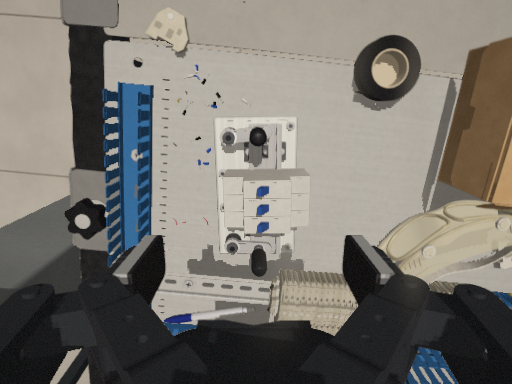

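The wrist view has the plate around (215..297, 117..254), the left handle top at (258,136) and the right handle at (259,260). The tape is well clear at (388,68). The arm was still settling, so I'll re-shoot and measure.

```bash
python3 - <<'E'
from h import *
for k in range(4): snapshot("wrist")
s=readout.state();print(s['tool_pos'],abs(s['qvel']).max())
C=cam("wrist"); im=snapshot("wrist")[:,:,::-1]; cv2.imwrite("pics/w2.png",im)
c=cv2.resize(im[100:290,200:315],None,fx=3,fy=3,interpolation=cv2.INTER_CUBIC);cv2.imwrite("pics/w2c.png",c)
hsv=cv2.cvtColor(im,cv2.COLOR_BGR2HSV)
m=(im.max(2)<45).astype(np.uint8)
n,l,st,ce=cv2.connectedComponentsWithStats(m)
for i in range(1,n):
    if 30<st[i,4]<900 and 200<ce[i,0]<320 and 100<ce[i,1]<290: print('dark',st[i],ce[i].round(1),'z.083',onz(C,ce[i],.083),'z.062',onz(C,ce[i],.062))
E
```

```text
[0.50427877 0.40068909 0.2012209 ] 1.0290078517482948
dark [254 131  17  19 201] [261.3 140.3] z.083 [0.50817561 0.44016815 0.083     ] z.062 [0.50893474 0.43808356 0.062     ]
dark [254 252  12  27 216] [258.6 264.3] z.083 [0.51924593 0.32137373 0.083     ] z.062 [0.520898   0.30970714 0.062     ]
```

View pics/w2c.png

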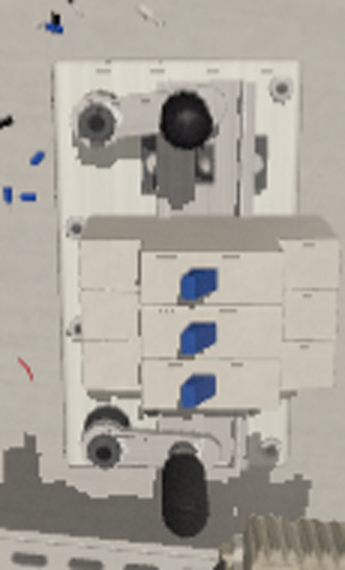

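The wrist crop shows plate corners at (57,61), (299,61) and (67,466), pivots at (97,122) and (104,452), and handles at (186,120) and (184,495). The block spans y 215..410. I'll refit the jig from these and compute the grasp approach for the left handle.

```bash
python3 - <<'E'
from h import *
C=cam("wrist"); cc=lambda u,v:(200+(u-1)/3,100+(v-1)/3)
W=np.array([onz(C,cc(*p),.01)[:2] for p in [(57,61),(299,61),(67,466)]])
J=np.array([[-56,82],[36,82],[-56,-82]])/1e3
Jm,Wm=J.mean(0),W.mean(0);H=(J-Jm).T@(W-Wm);a=np.arctan2(H[0,1]-H[1,0],H[0,0]+H[1,1])
R=np.array([[np.cos(a),-np.sin(a)],[np.sin(a),np.cos(a)]]);t=Wm-R@Jm
print(np.degrees(a),t,((J@R.T+t-W)*1e3).round(1))
# block top front edge: left end upper corners (narrow part z=.073), pivot tops
for p in [(142,251),(282,251),(142,410),(282,408)]: print('blk', (R.T@(onz(C,cc(*p),.073)[:2]-t)*1e3).round(1))
for p in [(97,122),(104,452)]: print('piv',(R.T@(onz(C,cc(*p),.035)[:2]-t)*1e3).round(1))
for p in [(.507,.4395),(.521,.311)]: print('handle',(R.T@(np.array(p)-t)*1e3).round(1))
go([.507,.4395,.115],6.2)
E
```

```text
6.431048735704704 [0.52478206 0.3752511 ] [[-1.9  0.4]
 [ 2.2  1.1]
 [-0.3 -1.4]]
blk [-22.4  26. ]
blk [21.1 25.8]
blk [-22.9 -27.6]
blk [ 22.8 -27. ]
piv [-38.3  61.9]
piv [-38.4 -61.7]
handle [-10.5  65.8]
handle [-11.  -63.4]
t 1.4 shift [37.9  7.3 86.4] twist [-0.03 -0.01  0.1 ]
```

Emit:
play_rows --hand '[0.2,0.2,0.2,0.2,0.2,0.2,0.2,0.2,0.2,0.2]' --force 30 --xyz '[[12,3,15],[30,7,40],[38,9,60],[38,9,80],[38,9,100],[38,9,118],[38,9,132],[38,9,142],[38,9,148],[38,9,148]]' --twist '[[0,0,0],[0,0,0],[0,0,0],[0,0,0],[0,0,0],[0,0,0],[0,0,0],[0,0,0],[0,0,0],[0,0,0]]'

```text
time: 2.4
tool_pos: [0.5091, 0.4396, 0.0525]
tcp_rot: [[-0.109, 0.994, -0.001], [0.994, 0.109, -0.001], [-0.0, -0.001, -1.0]]
force: [0.1, -0.5, 0.4]
gripper_width: 0.0683
grip_force: 0.0
```

Emit:
play_rows --hand '[0.5,0.7,0.9,1,1,1,1,1,1,1]' --force 25 --xyz '[[0,0,0],[0,0,0],[0,0,0],[0,0,0],[0,0,0],[0,0,0],[0,0,0],[0,0,0],[0,0,0],[0,0,0]]' --twist '[[0,0,0],[0,0,0],[0,0,0],[0,0,0],[0,0,0],[0,0,0],[0,0,0],[0,0,0],[0,0,0],[0,0,0]]'

```text
time: 3.4
tool_pos: [0.5075, 0.4396, 0.0541]
tcp_rot: [[-0.109, 0.994, -0.004], [0.994, 0.109, 0.0], [0.001, -0.004, -1.0]]
force: [-6.1, -1.0, 6.3]
gripper_width: 0.0151
grip_force: 24.8
```

Emit:
play_rows --hand '[1,1,1,1,1,1,1,1,1,1]' --xyz '[[1,-1.5,-2],[3,-2,-2],[5,-2.6,-2],[8,-3.6,-2],[10.5,-5,-2],[13,-6.5,-2],[15.4,-8.3,-2],[17.6,-10.4,-2],[19.6,-12.6,-2],[21.3,-15,-2]]' --twist '[[0,0,0],[0,0,0],[0,0,0],[0,0,0],[0,0,0],[0,0,0],[0,0,0],[0,0,0],[0,0,0],[0,0,0]]'

```text
time: 4.4
tool_pos: [0.4971, 0.4596, 0.0547]
tcp_rot: [[-0.107, 0.994, 0.008], [0.994, 0.107, 0.001], [-0.0, 0.008, -1.0]]
force: [12.8, 3.6, -15.8]
gripper_width: 0.015
grip_force: 24.5
```

Emit:
play_rows --hand '[1,1,1,1,1,1,1,1,1,1]' --xyz '[[1.5,-2,1],[3,-4.5,1],[4,-7,1],[5,-9.5,1],[5.5,-12,1],[5.5,-15,1],[5.5,-18,1],[5.5,-21,1],[5.5,-23,1],[5.5,-23,1]]' --twist '[[0,0,0],[0,0,0],[0,0,0],[0,0,0],[0,0,0],[0,0,0],[0,0,0],[0,0,0],[0,0,0],[0,0,0]]'

```text
time: 5.4
tool_pos: [0.4732, 0.4674, 0.0558]
tcp_rot: [[-0.11, 0.994, 0.008], [0.994, 0.109, 0.01], [0.009, 0.009, -1.0]]
force: [8.1, 10.1, -8.8]
gripper_width: 0.0147
grip_force: 25.3
```

```bash
python3 - <<'E'
from h import *
im=snapshot("top");S=snapshot("scene")
cv2.imwrite("pics/d1.png",np.hstack([cv2.resize(im[165:250,240:350],None,fx=4,fy=4,interpolation=2),cv2.resize(S[150:285,235:350],(345,340),interpolation=2)[:, :]])[:,:,::-1])
s=readout.state();p=s['tool_pos'][:2]-np.array([.5235,.3752]);a=np.radians(6.4);R=np.array([[np.cos(a),-np.sin(a)],[np.sin(a),np.cos(a)]])
print(s['tool_pos'],s['force'],(R.T@p*1e3).round(1))
E
```

```text
[0.47322526 0.4673734  0.0557705 ] [ 7.48774971 10.41334249 -8.51225162] [-39.7  97.2]
```

View pics/d1.png

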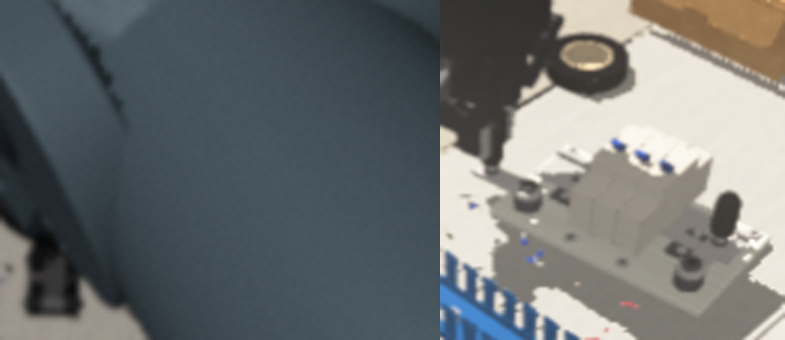

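The scene view shows the left strap swung out, with the gripper at jig (-39.7, 97). Releasing and moving to the right handle.

Emit:
play_rows --hand '[0.8,0.6,0.4,0.2,0.2,0.2,0.2,0.2,0.2,0.2]' --xyz '[[0,0,0],[0,0,0],[0,0,0],[0,0,0],[0,0,-10],[0,0,-25],[0,0,-40],[0,0,-55],[0,0,-65],[0,0,-65]]' --twist '[[0,0,0],[0,0,0],[0,0,0],[0,0,0],[0,0,0],[0,0,0],[0,0,0],[0,0,0],[0,0,0],[0,0,0]]'

```text
time: 6.5
tool_pos: [0.4701, 0.4629, 0.1217]
tcp_rot: [[-0.108, 0.994, 0.003], [0.994, 0.108, 0.002], [0.002, 0.003, -1.0]]
force: [0.7, 0.6, 0.1]
gripper_width: 0.0686
grip_force: 0.0
```

```bash
python3 - <<'E'
from h import *
snapshot("wrist");s=readout.state();print(s['tool_pos'],s['qpos'].round(1),s['gripper_width'])
go([.522,.3112,.120],6.4)
E
```

```text
[0.46953325 0.46254136 0.12035436] [ 39.1  34.    8.   63.8   0.  122.8] 0.06862270554483847
t 6.55 shift [-156.1   35.8    0.2] twist [ 0.09 -0.07 -0.19]
```

Emit:
play_rows --hand '[0.2,0.2,0.2,0.2,0.2,0.2,0.2,0.2,0.2,0.2]' --xyz '[[-8,2,-5],[-28,7,-5],[-55,13,-5],[-83,20,-5],[-110,26,-5],[-134,31,-5],[-150,35,-3],[-156,36,0],[-156,36,0],[-156,36,0]]' --twist '[[0,0,0],[0,0,0],[0,0,0],[0,0,0],[0,0,0],[0,0,0],[0,0,0],[0,0,0],[0,0,0],[0,0,0]]'

```text
time: 7.55
tool_pos: [0.5212, 0.3115, 0.1189]
tcp_rot: [[-0.109, 0.994, -0.001], [0.994, 0.109, 0.0], [0.0, -0.001, -1.0]]
force: [-0.7, 0.3, -0.0]
gripper_width: 0.0685
grip_force: 0.0
```

```bash
python3 - <<'E'
from h import *
C=cam("wrist");im=snapshot("wrist")[:,:,::-1]; print(proj(C,[[.5226,.3112,.083],[.5226,.3112,.045],[.469,.462,.083]]).round())
cv2.imwrite("pics/w3.png",im)
go([.522,.3112,.053],6.4)
E
```

```text
[[253. 216.]
 [253. 199.]
 [181. -71.]]
t 7.6 shift [-0.7  0.7 66.1] twist [-0.02 -0.02 -0.12]
```

View pics/w3.png

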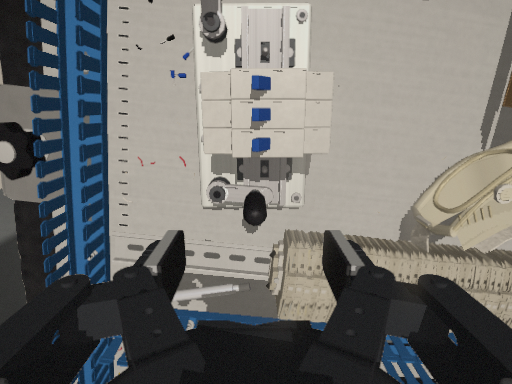

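The right handle is at (255,213), against a predicted (253,216). The left rail end is clear of its strap. Descending and gripping.

Emit:
play_rows --hand '[0.2,0.2,0.2,0.2,0.2,0.2,0.4,0.6,0.8,1]' --force 35 --xyz '[[0,0,8],[0,0,22],[0,0,38],[0,0,53],[0,0,62],[0,0,65],[0,0,65],[0,0,65],[0,0,65],[0,0,65]]' --twist '[[0,0,0],[0,0,0],[0,0,0],[0,0,0],[0,0,0],[0,0,0],[0,0,0],[0,0,0],[0,0,0],[0,0,0]]'

```text
time: 8.6
tool_pos: [0.522, 0.3112, 0.0552]
tcp_rot: [[-0.108, 0.994, 0.001], [0.994, 0.108, 0.001], [0.001, 0.001, -1.0]]
force: [-0.6, -0.6, 3.1]
gripper_width: 0.0145
grip_force: 34.0
```

Emit:
play_rows --hand '[1,1,1,1,1,1,1,1,1,1]' --xyz '[[0,0,0],[0,0,0],[0,0,0],[0,0,0],[0,0,0],[0,0,0],[0,0,0],[0,0,0],[0,0,0],[0,0,0]]' --twist '[[0,0,0],[0,0,0],[0,0,0],[0,0,0],[0,0,0],[0,0,0],[0,0,0],[0,0,0],[0,0,0],[0,0,0]]'

```text
time: 9.6
tool_pos: [0.522, 0.3112, 0.0552]
tcp_rot: [[-0.108, 0.994, 0.001], [0.994, 0.108, 0.001], [0.001, 0.001, -1.0]]
force: [-1.0, -0.2, 5.1]
gripper_width: 0.0144
grip_force: 34.5
```

Emit:
play_rows --hand '[1,1,1,1,1,1,1,1,1,1]' --xyz '[[-2,-0.3,-1],[-5,-1,-1],[-8.8,-2,-1],[-11.5,-3.2,-1],[-14.2,-5,-1],[-16.7,-6.5,-1],[-18.9,-8.5,-1],[-21,-11,-1],[-22.9,-13.5,-1],[-24.5,-16,-1]]' --twist '[[0,0,0],[0,0,0],[0,0,0],[0,0,0],[0,0,0],[0,0,0],[0,0,0],[0,0,0],[0,0,0],[0,0,0]]'

```text
time: 10.6
tool_pos: [0.5147, 0.2848, 0.0556]
tcp_rot: [[-0.106, 0.994, 0.011], [0.994, 0.106, -0.001], [-0.002, 0.011, -1.0]]
force: [14.9, -1.6, -12.0]
gripper_width: 0.0143
grip_force: 34.5
```

Emit:
play_rows --hand '[1,1,1,1,1,1,1,1,1,1]' --xyz '[[-1.5,-2,0],[-3,-4.5,0],[-4,-7,0],[-5,-9.5,0],[-5.5,-12,0],[-5.5,-15,0],[-5.5,-18,0],[-5.5,-21,0],[-5.5,-23,0],[-5.5,-23,0]]' --twist '[[0,0,0],[0,0,0],[0,0,0],[0,0,0],[0,0,0],[0,0,0],[0,0,0],[0,0,0],[0,0,0],[0,0,0]]'

```text
time: 11.6
tool_pos: [0.495, 0.2723, 0.0561]
tcp_rot: [[-0.102, 0.995, 0.016], [0.995, 0.103, -0.01], [-0.012, 0.015, -1.0]]
force: [19.7, -12.4, -9.1]
gripper_width: 0.0145
grip_force: 35.5
```

```bash
python3 - <<'E'
from h import *
s=readout.state();p=s['tool_pos'][:2]-np.array([.5235,.3752]);a=np.radians(6.4);R=np.array([[np.cos(a),-np.sin(a)],[np.sin(a),np.cos(a)]])
print(s['tool_pos'],s['force'],(R.T@p*1e3).round(1))
E
```

```text
[0.49500807 0.27227859 0.05612316] [ 19.68037273 -12.42431815  -9.13827087] [-39.8 -99.1]
```

Emit:
play_rows --hand '[0.8,0.6,0.4,0.2,0.2,0.2,0.2,0.2,0.2,0.2]' --xyz '[[0,0,0],[0,0,0],[0,0,0],[0,0,0],[0,0,-10],[0,0,-25],[0,0,-45],[0,0,-70],[0,0,-90],[0,0,-100]]' --twist '[[0,0,0],[0,0,0],[0,0,0],[0,0,0],[0,0,0],[0,0,0],[0,0,0],[0,0,0],[0,0,0],[0,0,0]]'

```text
time: 12.6
tool_pos: [0.4869, 0.2776, 0.158]
tcp_rot: [[-0.109, 0.994, 0.003], [0.994, 0.109, 0.001], [0.001, 0.003, -1.0]]
force: [0.1, 0.1, 0.4]
gripper_width: 0.0684
grip_force: 0.0
```

```bash
python3 - <<'E'
from h import *
snapshot("wrist");snapshot("wrist");print(readout.state()['tool_pos'])
go([.5235,.3752,.180],96.4)
E
```

```text
[0.48710618 0.27755953 0.15720014]
t 12.7 shift [ 93.1  46.9 -22.5] twist [  0.2    0.1  -90.16]
```

Emit:
play_rows --hand '[0,0,0,0,0,0,0,0,0,0]' --xyz '[[4,2,-5],[12,6,-10],[22,11,-15],[34,17,-20],[46,23,-22],[58,29,-22],[70,35,-22],[81,41,-22],[90,45,-22],[93,47,-22]]' --twist '[[0,0,-4],[0,0,-12],[0,0,-20],[0,0,-28],[0,0,-36],[0,0,-44],[0,0,-52],[0,0,-60],[0,0,-68],[0,0,-76]]'

```text
time: 13.7
tool_pos: [0.5221, 0.375, 0.1755]
tcp_rot: [[-0.992, 0.129, -0.002], [0.129, 0.992, -0.001], [0.002, -0.001, -1.0]]
force: [-0.5, 0.6, 0.5]
gripper_width: 0.0853
grip_force: 0.0
```

Emit:
play_rows --hand '[0,0,0,0,0,0,0,0,0,0]' --xyz '[[0,0,0],[0,0,0],[0,0,0],[0,0,0],[0,0,0],[0,0,0],[0,0,0],[0,0,0],[0,0,0],[0,0,0]]' --twist '[[0,0,-6],[0,0,-11],[0,0,-14.2],[0,0,-14.2],[0,0,-14.2],[0,0,-14.2],[0,0,-14.2],[0,0,-14.2],[0,0,-14.2],[0,0,-14.2]]'

```text
time: 14.7
tool_pos: [0.5228, 0.3744, 0.1774]
tcp_rot: [[-0.994, -0.112, 0.0], [-0.112, 0.994, 0.0], [-0.0, 0.0, -1.0]]
force: [-0.1, -0.5, -0.5]
gripper_width: 0.0853
grip_force: 0.0
```

```bash
python3 - <<'E'
from h import *
C=cam("wrist");im=snapshot("wrist")[:,:,::-1]; cv2.imwrite("pics/w4.png",im)
t=np.array([.5235,.3752]);a=np.radians(6.4);R=np.array([[np.cos(a),-np.sin(a)],[np.sin(a),np.cos(a)]])
P=lambda x,y,z:[*(t+R@[x/1e3,y/1e3]),z/1e3]
print(proj(C,[P(-21.5,26.5,73),P(-21.5,-26.5,73),P(21.5,26.5,73),P(21.5,-26.5,73),P(-38,92,83),P(-38,-92,83),P(-56,82,10),P(-56,-82,10)]).round(0).tolist())
go([.5235,.3752,.036],96.4)
E
```

```text
[[287.0, 163.0], [224.0, 163.0], [286.0, 212.0], [225.0, 212.0], [372.0, 145.0], [139.0, 145.0], [336.0, 118.0], [174.0, 119.0]]
t 14.75 shift [ -0.7   0.7 141.4] twist [0.01 0.01 0.01]
```

View pics/w4.png

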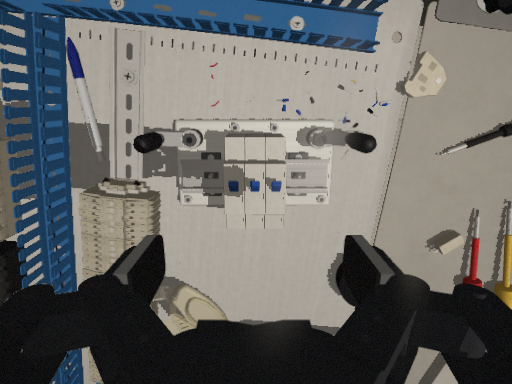

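Both straps now point along ±y: left handle at about (366,142), right at (146,143). The block at u 225..286 matches the predicted 224..287, so I'll descend on it.

Emit:
play_rows --hand '[0,0,0,0,0,0,0,0,0,0]' --xyz '[[-0.7,0.7,8],[-0.7,0.7,25],[-0.7,0.7,45],[-0.7,0.7,65],[-0.7,0.7,85],[-0.7,0.7,103],[-0.7,0.7,119],[-0.7,0.7,132],[-0.7,0.7,141],[-0.7,0.7,146]]' --twist '[[0,0,0],[0,0,0],[0,0,0],[0,0,0],[0,0,0],[0,0,0],[0,0,0],[0,0,0],[0,0,0],[0,0,0]]'

```text
time: 15.75
tool_pos: [0.523, 0.375, 0.0303]
tcp_rot: [[-0.994, -0.112, -0.001], [-0.112, 0.994, -0.0], [0.001, -0.0, -1.0]]
force: [-0.6, -0.5, 0.0]
gripper_width: 0.0855
grip_force: 0.0
```

Emit:
play_rows --hand '[0.05,0.1,0.15,0.2,0.25,0.3,0.35,0.4,0.45,0.5]' --force 25 --xyz '[[0,0,0],[0,0,0],[0,0,0],[0,0,0],[0,0,0],[0,0,0],[0,0,0],[0,0,0],[0,0,0],[0,0,0]]' --twist '[[0,0,0],[0,0,0],[0,0,0],[0,0,0],[0,0,0],[0,0,0],[0,0,0],[0,0,0],[0,0,0],[0,0,0]]'

```text
time: 16.75
tool_pos: [0.5236, 0.3754, 0.0315]
tcp_rot: [[-0.994, -0.112, 0.0], [-0.112, 0.994, 0.0], [-0.0, 0.0, -1.0]]
force: [-0.3, 0.1, 1.1]
gripper_width: 0.0527
grip_force: 27.8
```

Emit:
play_rows --hand '[0.8,1,1,1,1,1,1,1,1,1]' --force 80 --xyz '[[0,0,0],[0,0,0],[0,0,0],[0,0,0],[0,0,0],[0,0,-1],[0,0,-2],[0,0,-3],[0,0,-4],[0,0,-5]]' --twist '[[0,0,0],[0,0,0],[0,0,0],[0,0,0],[0,0,0],[0,0,0],[0,0,0],[0,0,0],[0,0,0],[0,0,0]]'

```text
time: 17.75
tool_pos: [0.5228, 0.3748, 0.0357]
tcp_rot: [[-0.994, -0.112, -0.001], [-0.112, 0.994, -0.001], [0.001, -0.001, -1.0]]
force: [0.5, -0.6, -4.7]
gripper_width: 0.0524
grip_force: 84.1
```

Emit:
play_rows --hand '[1,1,1,1,1,1,1,1,1,1]' --xyz '[[0,0,-1],[0,0,-2],[0,0,-4],[0,0,-6],[0,0,-8],[0,0,-10],[0,0,-12],[0,0,-14],[0,0,-16],[0,0,-17]]' --twist '[[0,0,0],[0,0,0],[0,0,0],[0,0,0],[0,0,0],[0,0,0],[0,0,0],[0,0,0],[0,0,0],[0,0,0]]'

```text
time: 18.75
tool_pos: [0.5236, 0.3753, 0.0536]
tcp_rot: [[-0.994, -0.112, 0.0], [-0.112, 0.994, 0.0], [-0.0, 0.0, -1.0]]
force: [-0.2, -0.7, -4.0]
gripper_width: 0.0522
grip_force: 84.1
```

The force of -4 N matches the 0.4 kg assembly, free of the jig. Lifting on.

Emit:
play_rows --hand '[1,1,1,1,1,1,1,1,1,1]' --xyz '[[0,0,-2],[0,0,-7],[0,0,-15],[0,0,-25],[0,0,-35],[0,0,-45],[0,0,-55],[0,0,-63],[0,0,-68],[0,0,-70]]' --twist '[[0,0,0],[0,0,0],[0,0,0],[0,0,0],[0,0,0],[0,0,0],[0,0,0],[0,0,0],[0,0,0],[0,0,0]]'

```text
time: 19.75
tool_pos: [0.5238, 0.3754, 0.1241]
tcp_rot: [[-0.994, -0.112, 0.001], [-0.112, 0.994, 0.001], [-0.001, 0.0, -1.0]]
force: [0.3, -0.0, -4.6]
gripper_width: 0.052
grip_force: 84.1
```

Emit:
play_rows --hand '[1,1,1,1,1,1,1,1,1,1]' --xyz '[[0,0,-2],[0,0,-6],[0,0,-11],[0,0,-17],[0,0,-22],[0,0,-26],[0,0,-28],[0,0,-28],[0,0,-28],[0,0,-28]]' --twist '[[0,0,0],[0,0,0],[0,0,0],[0,0,0],[0,0,0],[0,0,0],[0,0,0],[0,0,0],[0,0,0],[0,0,0]]'

```text
time: 20.75
tool_pos: [0.5232, 0.3751, 0.151]
tcp_rot: [[-0.994, -0.112, -0.001], [-0.112, 0.994, -0.0], [0.001, -0.0, -1.0]]
force: [0.7, 0.7, -4.2]
gripper_width: 0.0521
grip_force: 84.1
```

Emit:
play_rows --hand '[1,1,1,1,1,1,1,1,1,1]' --xyz '[[0,0,0],[0,0,0],[0,0,0],[0,0,0],[0,0,0],[0,0,0],[0,0,0],[0,0,0],[0,0,0],[0,0,0]]' --twist '[[0,0,0],[0,0,0],[0,0,0],[0,0,0],[0,0,0],[0,0,0],[0,0,0],[0,0,0],[0,0,0],[0,0,0]]'

```text
time: 21.75
tool_pos: [0.5235, 0.3752, 0.1513]
tcp_rot: [[-0.994, -0.112, 0.0], [-0.112, 0.994, 0.0], [-0.0, 0.0, -1.0]]
force: [-0.2, -0.5, -3.7]
gripper_width: 0.0524
grip_force: 84.1
```

Emit:
play_rows --hand '[1,1,1,1,1,1,1,1,1,1]' --xyz '[[0,0,0],[0,0,0],[0,0,0],[0,0,0],[0,0,0],[0,0,0],[0,0,0],[0,0,0],[0,0,0],[0,0,0]]' --twist '[[0,0,0],[0,0,0],[0,0,0],[0,0,0],[0,0,0],[0,0,0],[0,0,0],[0,0,0],[0,0,0],[0,0,0]]'

```text
time: 22.75
tool_pos: [0.5234, 0.3752, 0.1513]
tcp_rot: [[-0.994, -0.112, 0.0], [-0.112, 0.994, 0.0], [-0.0, 0.0, -1.0]]
force: [-0.1, 0.2, -3.9]
gripper_width: 0.0522
grip_force: 84.1
```

Emit:
play_rows --hand '[1,1,1,1,1,1,1,1,1,1]' --xyz '[[0,0,0],[0,0,0],[0,0,0],[0,0,0],[0,0,0],[0,0,0],[0,0,0],[0,0,0],[0,0,0],[0,0,0]]' --twist '[[0,0,0],[0,0,0],[0,0,0],[0,0,0],[0,0,0],[0,0,0],[0,0,0],[0,0,0],[0,0,0],[0,0,0]]'

```text
time: 23.75
tool_pos: [0.5234, 0.3752, 0.1513]
tcp_rot: [[-0.994, -0.112, 0.0], [-0.112, 0.994, 0.0], [-0.0, 0.0, -1.0]]
force: [0.2, 0.5, -3.6]
gripper_width: 0.0522
grip_force: 84.1
```

```bash
python3 - <<'E'
from h import *
S=snapshot("scene")[130:290,225:365];W=snapshot("wrist")
cv2.imwrite("pics/e.png",np.hstack([cv2.resize(S,(336,384),interpolation=2),W[:,50:450]])[:,:,::-1])
s=readout.state();print(s['time'],s['tool_pos'],s['force'],s['ft_torque'],abs(s['qvel']).max())
E
```

```text
23.85 [0.52342067 0.37518498 0.15132156] [ 0.23733674 -0.66795831 -3.85323556] [ 0.03400344 -0.02568452 -0.03287955] 0.1369673606783645
```

View pics/e.png

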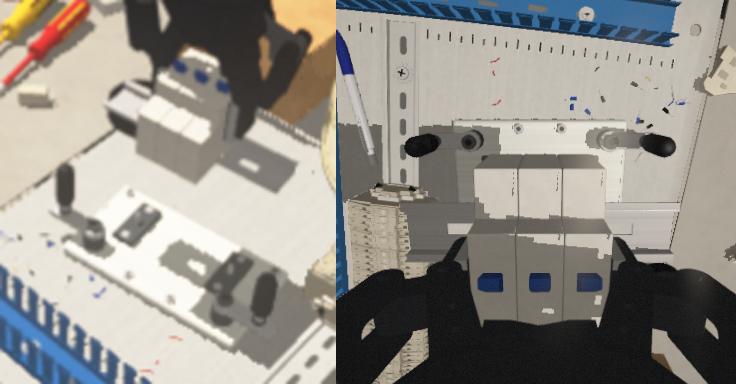

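The strip hangs level in the gripper above the bare jig. Both straps are swung outward, and the block is upright at (540,240) in the wrist half of the picture. Handing in.

```bash
python3 -c "
from bench import workorder
print(workorder.hand_in())"
```

```text
the job is handed in; nothing more can be done
None
```

I handed the job in with both clamps swung out to their stops and the rail held level and still about 12 cm above its seat. The tape roll, screwdriver and bracket were not touched; no verdict came back.

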